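# Stop the dissecting plate rocking

## Task

The steel dissecting plate rocks on its levelling frame: with a fingertip press down on its blue corner dots, one after another, until you find the one corner that dips. Then let go of it and press the orange shim tab beside that same corner down flat, leaving the other three tabs standing, so that the plate sits level and firm. Only press: do not lift or shift the plate, and leave the dish on it and the things around it alone.

Things in the scene. Friction and masses are not known exactly. Their poses are not given: they have to be found in the camera images.
- frame: grey levelling frame fixed to the bench, about 190 x 280 mm; origin: centre of its underside, on the bench. Its x axis points from the near edge to the far edge, y to its left, z up. The plate lies level on it with the same axes; near, far, left and right below are along these axes. The frame is turned up to 0.25 rad on the bench.
- plate: loose steel plate 190 (x) x 160 (y) x 8 mm, about 1.2 kg, white inlay, on four hidden pads in the frame, kept in place by four blue lugs; origin: centre of its underside, 34 mm above the bench (top face at 42 mm). One pad, a different one each time, is 5 mm too low: pressed with 1 to 4 N that corner dips 5 mm and comes back when let go; the others stay firm. Nothing visible tells which.
- corner_1 (a point): near left blue dot (18 mm across) on the top face of the plate, the place to press that corner; -75 mm in x and +58 mm in y from the plate's centre
- corner_2 (a point): near right blue dot (18 mm across) on the top face of the plate, the place to press that corner; -75 mm in x and -58 mm in y from the plate's centre
- corner_3 (a point): far right blue dot (18 mm across) on the top face of the plate, the place to press that corner; +75 mm in x and -58 mm in y from the plate's centre
- corner_4 (a point): far left blue dot (18 mm across) on the top face of the plate, the place to press that corner; +75 mm in x and +58 mm in y from the plate's centre
- tab_1 (a point): point to press on the near left shim: top face of its orange tab (30 mm wide, 50 long, 4 thick), 15 mm from the outer end. The tab slants up and outwards; its hinge lies along x at -75 mm in x, +86 mm in y of the frame, 35 mm above the bench. Standing, it is about 122 mm out; flat, it is at y = +127 mm in the frame, 37 mm above the bench
- tab_2 (a point): point to press on the near right shim: top face of its orange tab (30 mm wide, 50 long, 4 thick), 15 mm from the outer end. The tab slants up and outwards; its hinge lies along x at -75 mm in x, -86 mm in y of the frame, 35 mm above the bench. Standing, it is about 122 mm out; flat, it is at y = -127 mm in the frame, 37 mm above the bench
- tab_3 (a point): point to press on the far right shim: top face of its orange tab (30 mm wide, 50 long, 4 thick), 15 mm from the outer end. The tab slants up and outwards; its hinge lies along x at +75 mm in x, -86 mm in y of the frame, 35 mm above the bench. Standing, it is about 122 mm out; flat, it is at y = -127 mm in the frame, 37 mm above the bench
- tab_4 (a point): point to press on the far left shim: top face of its orange tab (30 mm wide, 50 long, 4 thick), 15 mm from the outer end. The tab slants up and outwards; its hinge lies along x at +75 mm in x, +86 mm in y of the frame, 35 mm above the bench. Standing, it is about 122 mm out; flat, it is at y = +127 mm in the frame, 37 mm above the bench
- shim_1 (a joint): hinge of the near left shim: 0 = tab standing up at 0.45 rad (starts between 0 and 0.1), 0.45 = tab flat (level), at its stop. Stiff hinge (0.3 N m: about 7 to 14 N at the pressing point); it stays where it is left. Pressed flat it raises the pad under that corner by 5 mm; it then bears about 10 N on the corner dot before it gives way
- shim_2 (a joint): hinge of the near right shim: 0 = tab standing up at 0.45 rad (starts between 0 and 0.1), 0.45 = tab flat (level), at its stop. Stiff hinge (0.3 N m: about 7 to 14 N at the pressing point); it stays where it is left. Pressed flat it raises the pad under that corner by 5 mm; it then bears about 10 N on the corner dot before it gives way
- shim_3 (a joint): hinge of the far right shim: 0 = tab standing up at 0.45 rad (starts between 0 and 0.1), 0.45 = tab flat (level), at its stop. Stiff hinge (0.3 N m: about 7 to 14 N at the pressing point); it stays where it is left. Pressed flat it raises the pad under that corner by 5 mm; it then bears about 10 N on the corner dot before it gives way
- shim_4 (a joint): hinge of the far left shim: 0 = tab standing up at 0.45 rad (starts between 0 and 0.1), 0.45 = tab flat (level), at its stop. Stiff hinge (0.3 N m: about 7 to 14 N at the pressing point); it stays where it is left. Pressed flat it raises the pad under that corner by 5 mm; it then bears about 10 N on the corner dot before it gives way
- dish: small closed round culture dish, 62 mm across, 14 mm high, standing near the middle of the plate; origin: centre of its underside. Leave alone
- vial: small amber vial with white cap, 24 mm across, 50 mm high, on the bench at the frame's left side between the two tabs; origin: centre of its underside. Leave alone
- scissors: steel scissors lying on the bench beyond the far edge of the frame, about 135 mm long, 6 mm high; origin near the pivot, at bench height. Leave alone
- roll: solid white paper roll standing on end, 100 mm across and high, on the left; origin: centre of its underside. Leave alone
- beaker: clear beaker, 70 mm across, 90 mm high, on the right; origin: centre of its underside. Leave alone
- jar: amber jar with blue cap, 68 mm across, 110 mm high, on the right; origin: centre of its underside. Leave alone
Not all that is in view belongs to the job. There is more than one size of the plate; the one meant has the size given above.

How it is judged (in metres and radians):
On the way, in this order (a step that is already met when the one before it is completed fails the run):
1. the rocking corner has been found: it dips at least 3 mm under a finger pressing on the plate, with all shims still standing (contact force between the fingers and plate above 0.5 N and angle between plate's own z axis and vertical above 0.02 rad and height (world z) of any of corner_1, corner_2, corner_3, corner_4 below 0.039 m and value of joint each of shim_1, shim_2, shim_3, shim_4 below 0.2 rad), for 0.1 s.
2. one shim tab is pressed flat, the other three still standing (((value of joint shim_1 above 0.4 rad and value of joint each of shim_2, shim_3, shim_4 below 0.2 rad) or (value of joint shim_2 above 0.4 rad and value of joint each of shim_1, shim_3, shim_4 below 0.2 rad) or (value of joint shim_3 above 0.4 rad and value of joint each of shim_1, shim_2, shim_4 below 0.2 rad) or (value of joint shim_4 above 0.4 rad and value of joint each of shim_1, shim_2, shim_3 below 0.2 rad))), for 0.1 s.
At the end, for the whole second after the job is handed in: One shim tab is flat (within 0.05 rad), the other three stand (below 0.2 rad); the plate lies level (within 0.008 rad) and at rest, within 5 mm of its place (a shim pressed at a firm corner tilts it); dish, vial, scissors, roll, beaker, jar upright, moved under 30 mm (((value of joint shim_1 above 0.4 rad and value of joint each of shim_2, shim_3, shim_4 below 0.2 rad) or (value of joint shim_2 above 0.4 rad and value of joint each of shim_1, shim_3, shim_4 below 0.2 rad) or (value of joint shim_3 above 0.4 rad and value of joint each of shim_1, shim_2, shim_4 below 0.2 rad) or (value of joint shim_4 above 0.4 rad and value of joint each of shim_1, shim_2, shim_3 below 0.2 rad)) and angle between plate's own z axis and vertical below 0.008 rad and height (world z) of plate between 0.0325 and 0.0365 m and x of plate in the frame of frame between -0.005 and 0.005 m and y of plate in the frame of frame between -0.005 and 0.005 m and linear speed of plate below 0.01 m/s and distance of each of dish, vial, scissors, roll, beaker, jar from where it was at the start of the episode below 0.03 m and angle between each of dish, vial, scissors, roll, beaker, jar's own z axis and vertical below 0.3 rad); the robot touches nothing.
It fails at once if a second shim tab is pressed down (value of joint each of shim_1, shim_2 above 0.2 rad or value of joint each of shim_1, shim_3 above 0.2 rad or value of joint each of shim_1, shim_4 above 0.2 rad or value of joint each of shim_2, shim_3 above 0.2 rad or value of joint each of shim_2, shim_4 above 0.2 rad or value of joint each of shim_3, shim_4 above 0.2 rad).
It fails at once if the plate is lifted off its frame (height (world z) of plate above 0.044 m).
It fails at once if a bystander is lifted, knocked over or moved more than 30 mm (distance of any of dish, vial, scissors, roll, beaker, jar from where it was at the start of the episode above 0.03 m or angle between any of dish, vial, scissors, roll, beaker, jar's own z axis and vertical above 0.5 rad).
It also fails if it takes over 58 s, if anything falls off the work surface, if the arm or the gripper's body presses on something with over 40 N, if the wrist force passes 120 N, or if a joint passes its speed limit or range.

## Robot

A 7-joint arm with a two-finger parallel gripper is mounted at the origin on the work surface. World frame = base frame: x ahead of the robot, y to its left, z up, the work surface at z = 0. Lengths are in mm, angles in rad, forces in N, time in s.
With the tool pointing down it reaches from about 400 to 875 mm from the base axis. Payload 4.4 kg.
Tool frame: the origin (TCP) lies on the centre line of the jaws, within the pads' length; the fingertips stand 25 mm ahead of it and the grasp point (between the pads) lies 6 mm ahead of it; x points along the fingers, y is the direction in which the jaws open and shut, and the axes are right-handed (so a half turn about x gives the same grasp; the last joint's range is limited). The gripper opens to 85 mm and grips with 20 to 120 N. Pads are 22 mm wide; open, the fingers measure 114 mm over their backs; the gripper's body (76 mm by 85 mm) begins 54 mm behind the grasp point. The pads swing forward as they close: fully open they stand 13 mm farther back than shut.
Start: joints at [-1.387, 0.628, 0.038, 1.517, -0.027, 0.996, -0.02], TCP at [160.662, 629.845, 256.313] pointing down, gripper open.
Joint ranges: [-3.06, 3.06], [-0.37, 2.12], [-1.25, 1.32], [0.18, 2.47], [-1.1, 4.24], [0.23, 1.98], [-2.94, 2.94]. Speed limits (rad/s): [2.57, 2.57, 3.14, 3.14, 3.14, 3.14, 3.14].

## Interface

Orientations are given as [roll, pitch, yaw] about the fixed x, y, z axes, in that order (R = Rz(yaw) Ry(pitch) Rx(roll)).
In Python, from cell import * gives the robot as it stands. The module is installed in compiled form; this text tells all that it offers.
- The arm moves only by the tool jog_arm, never from a script. Its argument "series" is a list of rows, each a list of 3 entries, a list of its own where there are three numbers: the turn, a rotation vector about the tool's x, y, z in degrees, then the shift along the tool's x, y, z in mm, then the gripper's target within -1 to 1 (shut at 1, half-way at 0, fully open at -1). In form: [[[rx, ry, rz], [dx, dy, dz], hand], ...]. A call has 1 to 8 rows; each row shifts and turns the commanded pose from where the row before left it, along the tool's axes as they then stand; what a row does not reach is not made up. A row lasts 1/8 s, in which the tool goes at most 62.5 mm and 10.7 degrees, less where a joint would pass 70% of its speed; a pose out of reach is approached as far as the arm can. A call is refused whole if a number of a shift passes 62.5 or a number of a turn 10.7, either way. A call with a gripper value outside its range is refused whole. The fingers move at their own pace and stop on an object; the grip force is fixed at half the most. Time passes only in rows, so rows that do not move let the fingers close. It gives the time, the measured TCP pose, the force and the opening at its end, in the units of the state.
- read_state(): the state, without advancing time (a new reading comes with each control period).
- get_image(name): name is "side" or "top"; returns a dict with "img" (400x640x3 uint8, red, green, blue), "range_z" (400x640 float32, mm along the optical axis (not along the pixel's ray), 0 where there is no reading), "fovy" (degrees; the focal length in pixels is half the picture's height over the tangent of half this angle, whatever the lens; pixels are square), "cx", "cy" (the principal point, pixels), "cam_to_world" (4x4, takes a point from camera to world coordinates). Camera axes: x right, y up, looking along -z (the intrinsics and any distortion apply to the point x, -y, -z); pixel columns grow to the right and rows downward; lengths in mm; the calibration is good to about 2 mm. A picture is of the moment at which its call begins.
- finish_job(): hands the job in, once; it reports no verdict.
The state is a dict: "clock": time; "qpos": joint angles; "qd": joint speeds; "tau": joint torques, N m; "eef_pos": TCP position; "tool_rot": TCP orientation; "force": force on the tool from outside, world axes, zero at the start; "torque": the same for the moment, N m; "width": finger opening in mm.
Only numpy, scipy, OpenCV 4.12 (cv2) and the standard library are available. Lean on these libraries where they do the work, as an engineer would, in place of code of your own. Each camera call takes 0.05 s, during which the arm holds its last target. There are 200 camera calls.

## Working session

There is one attempt and no reset: what is moved stays moved. The work goes in short steps, Python scripts to look and compute and a tool call to move; the robot and the scene stay as the last step left them, time stands still between calls to the robot, and variables do not carry over. Pictures are saved under pics/ and viewed, about 8 in all and at most 12, crops included, and the job is handed in when it is done.

Besides the shell and the picture viewer there is one more tool, called after ">>>" as name(argument=value, ...), one argument or row to a line, values as JSON. jog_arm: Moves the arm, as the interface text tells. Its arguments: {"type":"object","properties":{"series":{"type":"array"}},"required":["series"]}

```bash
mkdir -p pics
cat > h.py <<'E'
from cell import *
import numpy as np, cv2
def shot(n,fn=None):
    d=get_image(n)
    if fn: cv2.imwrite('pics/'+fn,d['img'][:,:,::-1])
    return d
def px2w(d,u,v):
    f=200/np.tan(np.radians(d['fovy'])/2); z=float(np.median(d['range_z'][int(v)-1:int(v)+2,int(u)-1:int(u)+2]))
    p=np.array([(u-d['cx'])/f*z,-(v-d['cy'])/f*z,-z,1]); return (np.array(d['cam_to_world'])@p)[:3]
E
python3 - <<'E'
from h import *
import pickle
a=shot('top','top0.png');b=shot('side','side0.png')
pickle.dump((a,b),open('d0.pkl','wb'))
print({k:a[k] for k in a if k not in('img','range_z')});print({k:b[k] for k in b if k not in('img','range_z')})
print(read_state())
E
```

```text
{'fovy': 42.65515564720537, 'cx': 317.86734503294684, 'cy': 192.0831654067459, 'cam_to_world': array([[ 6.71707968e-03,  9.91220263e-01, -1.32050258e-01,
         3.25847266e+02],
       [-9.99670030e-01,  3.38208622e-03, -2.54635689e-02,
        -7.96166624e+00],
       [-2.47934001e-02,  1.32177726e-01,  9.90915908e-01,
         1.50690158e+03],
       [ 0.00000000e+00,  0.00000000e+00,  0.00000000e+00,
         1.00000000e+00]])}
{'fovy': 42.26202132604441, 'cx': 324.10215950983405, 'cy': 199.6326919941879, 'cam_to_world': array([[ 8.03230840e-01,  3.71241756e-01, -4.65832348e-01,
        -1.73424419e+02],
       [-5.95666773e-01,  5.02106157e-01, -6.26953349e-01,
        -9.26614717e+02],
       [ 1.14602791e-03,  7.81069117e-01,  6.24443530e-01,
         1.00118716e+03],
       [ 0.00000000e+00,  0.00000000e+00,  0.00000000e+00,
         1.00000000e+00]])}
{'clock': 0.1, 'qpos': array([-1.38679963,  0.62924504,  0.03846435,  1.51825822, -0.02699699,
        0.99632729, -0.02000419]), 'qd': array([-0.00122375, -0.00107534, -0.00085492, -0.0007243 ,  0.00011976,
        0.00013325, -0.00023105]), 'tau': array([ 3.42546118e-03, -5.64534760e+01,  1.23064220e+00, -1.93974870e+01,
        1.12583139e-02,  5.39957880e-03, -1.17557155e-05]), 'eef_pos': array([160.53740246, 629.32628472, 255.49008121]), 'tool_rot': array([-1.55279215,  1.56907693, -1.80260702]), 'force': array([ 0.51521487, -0.32142876, -0.46164764]), 'torque': array([-0.00567954,  0.02847064,  0.02732391]), 'width': 85.57062301939622}
```

View pics/top0.png

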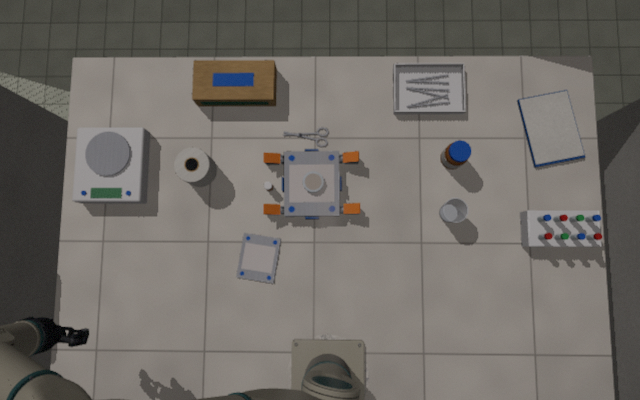

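View pics/side0.png

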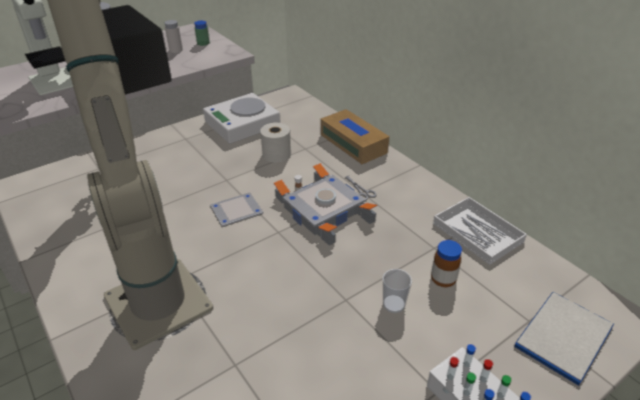

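Top view: the plate on its frame is at about (312,184), with orange tabs at (271,158), (351,157), (271,209), (351,209). The vial is at (269,187) and the scissors at (308,135). The decoy plate is at (259,257). Next, an enlarged crop.

Run:
```python
from h import *
import pickle
a,b=pickle.load(open('d0.pkl','rb'))
c=a['img'][120:230,250:375,::-1]
cv2.imwrite('pics/c0.png',cv2.resize(c,None,fx=5,fy=5,interpolation=cv2.INTER_CUBIC))
hsv=cv2.cvtColor(a['img'],cv2.COLOR_RGB2HSV)
m=((hsv[:,:,0]>100)&(hsv[:,:,0]<130)&(hsv[:,:,1]>100)).astype(np.uint8); 
o=((hsv[:,:,0]<18)&(hsv[:,:,1]>170)).astype(np.uint8)
for nm,k in(('blue',m),('or',o)):
    n,l,s,ce=cv2.connectedComponentsWithStats(k)
    for i in range(1,n):
        if 250<ce[i][0]<375 and 120<ce[i][1]<230 and s[i][4]>5:
            print(nm,ce[i].round(1),s[i][4],px2w(a,*ce[i].round()).round(0), end=' ')
            z=a['range_z'][l==i].mean();f=200/np.tan(np.radians(a['fovy'])/2);u,v=ce[i]
            print((a['cam_to_world']@np.array([(u-a['cx'])/f*z,-(v-a['cy'])/f*z,-z,1]))[:3].round(1))
```

```text
blue [309.5 150. ] 8 [647.  54.  32.] [645.9  55.1  37.6]
blue [291.3 157.5] 26 [621. 109.  43.] [622.5 107.8  41.9]
blue [331. 157.] 21 [624.  -8.  43.] [624.2  -7.9  42.3]
blue [282.6 184.2] 23 [545. 132.  35.] [545.4 133.1  31.6]
blue [291.3 208.6] 27 [472. 107.  42.] [472.9 105.9  42.1]
blue [310.5 217.5] 20 [447.  52.  32.] [447.8  50.5  37.3]
or [271.4 157.7] 154 [620. 166.  49.] [618.8 164.2  56.6]
or [350.7 156.8] 148 [623. -66.  50.] [621.3 -64.4  60. ]
or [271.3 208.8] 149 [471. 164.  47.] [471.3 162.6  48.4]
or [351.4 208.1] 146 [475. -65.  48.] [473.4 -66.3  58.7]
```

View pics/c0.png

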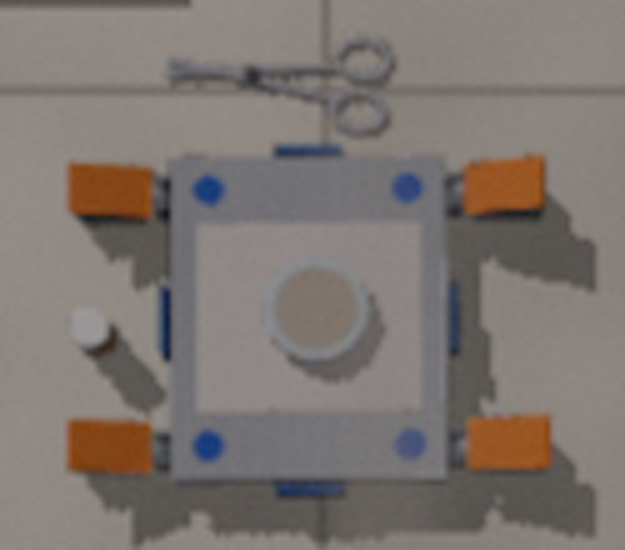

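Plate dots measured: far left (622,108), far right (624,-8), near left (473,106), all at z 42. The spacings of 150 and 116 mm match the plate, so the centre is about (548.4,49) and the yaw about 0.013. Next I need the tool axes.

```bash
cat >> h.py <<'E'
from scipy.spatial.transform import Rotation as Ro
C=np.array([548.4,49.0]);Y=0.013
def pt(x,y,z): c,s=np.cos(Y),np.sin(Y); return np.array([C[0]+c*x-s*y,C[1]+s*x+c*y,z])
def R(): return Ro.from_euler('xyz',read_state()['tool_rot']).as_matrix()
def go(p):
    s=read_state(); d=R().T@(np.array(p)-s['eef_pos']); print('toolshift',d.round(1),'F',s['force'].round(1),'pos',s['eef_pos'].round(1),'w',round(s['width'],1),'t',round(s['clock'],2)); return d
E
python3 - <<'E'
from h import *
print(R().round(3)); go(pt(-75,58,160))
E
```

```text
[[-0.     0.247  0.969]
 [-0.002  0.969 -0.247]
 [-1.    -0.002  0.   ]]
toolshift [  96.2 -429.7  431.8] F [ 0.5 -0.3 -0.5] pos [160.5 629.3 255.5] w 85.6 t 0.1
```

>>> jog_arm(
  series=[
    [[-7.5,0,0],[0,0,0],1],
    [[-7.5,0,0],[0,0,0],1],
    [[0,0,0],[0,-44,25],1],
    [[0,0,0],[0,-44,25],1],
    [[0,0,0],[0,-44,25],1],
    [[0,0,0],[0,-44,25],1],
    [[0,0,0],[0,-44,25],1],
    [[0,0,0],[0,-44,25],1],
  ],
)

```text
clock: 1.1
eef_pos: [314.4, 366.0, 256.1]
tool_rot: [-1.806, 1.571, -1.794]
force: [0.6, 0.6, 0.3]
width: -0.3
```

>>> jog_arm(
  series=[
    [[0,0,0],[10,-44,25],1],
    [[0,0,0],[10,-44,25],1],
    [[0,0,0],[10,-44,25],1],
    [[0,0,0],[10,-44,25],1],
    [[0,0,0],[10,-44,25],1],
    [[0,0,0],[10,-44,25],1],
    [[0,0,0],[0,0,0],1],
    [[0,0,0],[0,0,0],1],
  ],
)

```text
clock: 2.1
eef_pos: [466.5, 105.8, 196.1]
tool_rot: [2.751, 1.57, 2.763]
force: [0.1, 0.4, -1.0]
width: -0.2
```

Run:
```python
from h import *
print(R().round(3)); go(pt(-75,58,90))
```

```text
[[-0.001 -0.012  1.   ]
 [ 0.     1.     0.012]
 [-1.     0.    -0.001]]
toolshift [1.061e+02 1.000e-01 6.200e+00] F [ 0.1  0.4 -1. ] pos [466.5 105.8 196.1] w -0.2 t 2.1
```

>>> jog_arm(
  series=[
    [[0,0,0],[40,0,6],1],
    [[0,0,0],[40,0,0],1],
    [[0,0,0],[30,0,0],1],
    [[0,0,0],[8,0,0],1],
    [[0,0,0],[0,0,0],1],
    [[0,0,0],[0,0,0],1],
  ],
)

```text
clock: 2.85
eef_pos: [473.6, 106.2, 79.5]
tool_rot: [0.337, 1.569, 0.349]
force: [0.1, -0.8, 0.5]
width: -0.2
```

Run:
```python
from h import *
go(pt(-75,58,67))
d=shot('side'); c=d['img'][140:260,230:400,::-1]; cv2.imwrite('pics/s1.png',cv2.resize(c,None,fx=4,fy=4,interpolation=cv2.INTER_CUBIC))
```

```text
toolshift [12.5 -0.1 -1. ] F [ 0.1 -0.8  0.5] pos [473.6 106.2  79.5] w -0.2 t 2.85
```

View pics/s1.png

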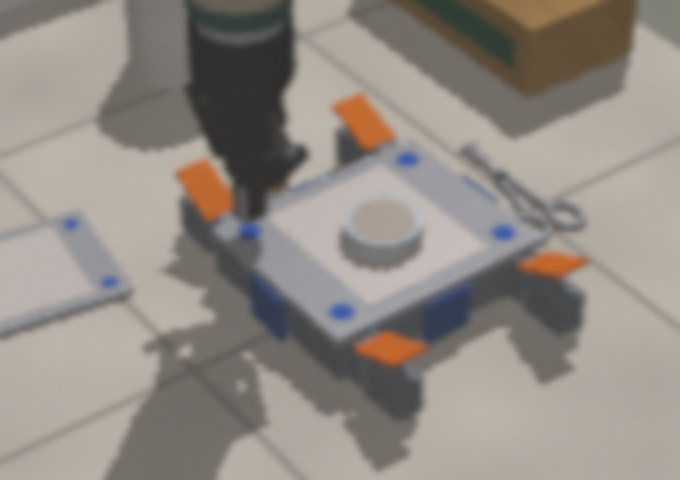

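The side crop shows the shut fingertip at (252,212), just above the near left dot at (249,230). I'll press in small steps.

>>> jog_arm(
  series=[
    [[0,0,0],[5,0,0],1],
    [[0,0,0],[5,0,0],1],
    [[0,0,0],[1,0,0],1],
    [[0,0,0],[1,0,0],1],
    [[0,0,0],[0,0,0],1],
  ],
)

```text
clock: 3.52
eef_pos: [472.7, 105.5, 66.2]
tool_rot: [-2.985, 1.57, -2.973]
force: [-0.4, -1.2, 1.7]
width: 0.5
```

>>> jog_arm(
  series=[
    [[0,0,0],[1,0,0],1],
    [[0,0,0],[0,0,0],1],
  ],
)

```text
clock: 3.78
eef_pos: [472.7, 105.6, 65.3]
tool_rot: [-3.088, 1.57, -3.076]
force: [-1.2, -0.1, 0.9]
width: -0.2
```

>>> jog_arm(
  series=[
    [[0,0,0],[1,0,0],1],
    [[0,0,0],[0,0,0],1],
  ],
)

```text
clock: 4.03
eef_pos: [472.9, 105.6, 64.2]
tool_rot: [3.035, 1.571, 3.047]
force: [-1.5, 0.1, 0.6]
width: 0.7
```

>>> jog_arm(
  series=[
    [[0,0,0],[1,0,0],1],
    [[0,0,0],[0,0,0],1],
  ],
)

```text
clock: 4.28
eef_pos: [472.9, 105.6, 63.2]
tool_rot: [2.672, 1.571, 2.684]
force: [-1.7, 0.6, 1.5]
width: 0.4
```

>>> jog_arm(
  series=[
    [[0,0,0],[1,0,0],1],
    [[0,0,0],[0,0,0],1],
  ],
)

```text
clock: 4.53
eef_pos: [473.0, 105.6, 62.7]
tool_rot: [0.638, 1.571, 0.65]
force: [-2.5, 1.4, 6.9]
width: -0.2
```

>>> jog_arm(
  series=[
    [[0,0,0],[0,0,0],1],
  ],
)

```text
clock: 4.65
eef_pos: [472.9, 105.6, 62.7]
tool_rot: [0.785, 1.571, 0.797]
force: [-1.1, -0.3, 7.5]
width: 0.4
```

Run:
```python
from h import *
go(pt(-75,58,67))
d=shot('side'); c=d['img'][140:260,230:400,::-1]; cv2.imwrite('pics/s2.png',cv2.resize(c,None,fx=4,fy=4,interpolation=cv2.INTER_CUBIC))
```

```text
toolshift [-4.3  0.4 -0.3] F [-1.1 -0.3  7.5] pos [472.9 105.6  62.7] w 0.4 t 4.65
```

View pics/s2.png

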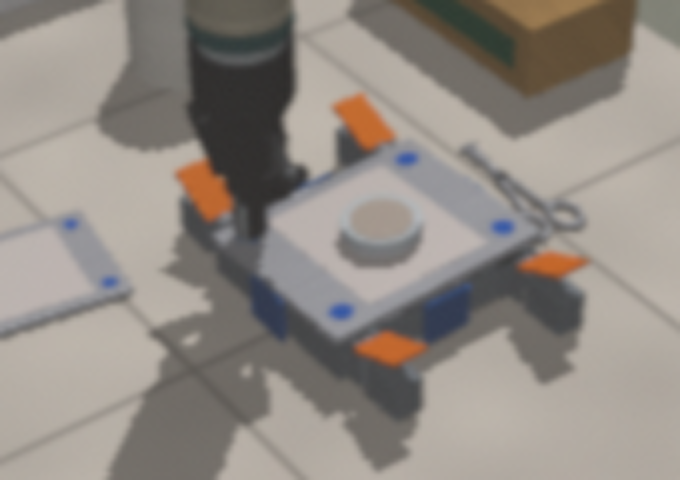

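The far right dot rose from (503,232) to (503,228) and the force stayed low over 4 mm before jumping to 7 N. That suggests corner 1 rocks. I'll check it with depth and then with a second corner.

Run:
```python
from h import *
import pickle
a,b=pickle.load(open('d0.pkl','rb')); t=get_image('top'); s=get_image('side')
for n,(u,v) in {'FR':(331,157),'FL':(291,158),'NR':(332,209)}.items():
  print(n,(t['range_z']-a['range_z'])[v-2:v+3,u-2:u+3].mean().round(2))
for n,(u,v) in {'FR':(355.5,197.5),'FL':(331.5,179.5),'NR':(315,217.5)}.items():
  u,v=int(u),int(v);print(n,(s['range_z']-b['range_z'])[v-1:v+2,u-1:u+2].mean().round(2))
```

```text
FR -4.52
FL 0.33
NR -0.39
FR -5.83
FL 1.54
NR -1.61
```

>>> jog_arm(
  series=[
    [[0,0,0],[-20,0,0],1],
    [[0,0,0],[-30,0,0],1],
    [[0,0,0],[0,-58,0],1],
    [[0,0,0],[0,-58,0],1],
    [[0,0,0],[25,0,0],1],
    [[0,0,0],[18,0,0],1],
    [[0,0,0],[2,0,0],1],
    [[0,0,0],[0,0,0],1],
  ],
)

```text
clock: 5.8
eef_pos: [474.8, -10.9, 67.3]
tool_rot: [-0.528, 1.57, -0.516]
force: [0.4, -0.1, -0.7]
width: 0.2
```

>>> jog_arm(
  series=[
    [[0,0,0],[1,0,0],1],
    [[0,0,0],[0,0,0],1],
  ],
)

```text
clock: 6.05
eef_pos: [474.9, -10.6, 67.0]
tool_rot: [-0.228, 1.569, -0.216]
force: [-1.5, -1.1, 8.3]
width: 0.1
```

>>> jog_arm(
  series=[
    [[0,0,0],[1,0,0],1],
    [[0,0,0],[0,0,0],1],
  ],
)

```text
clock: 6.3
eef_pos: [474.9, -10.6, 66.9]
tool_rot: [-0.222, 1.569, -0.21]
force: [-3.3, -0.1, 18.4]
width: 0.2
```

Corner 2 is firm: contact comes at TCP z 67 and the force climbs straight to 18 N. At corner 1 the diagonal corner rose about 5 mm, so corner 1 is the rocking one. Now to tab 1.

>>> jog_arm(
  series=[
    [[0,0,0],[-20,0,0],1],
    [[0,0,0],[-40,0,0],1],
    [[0,0,0],[0,46,0],1],
    [[0,0,0],[0,46,0],1],
    [[0,0,0],[0,46,0],1],
    [[0,0,0],[0,46,-1],1],
    [[0,0,0],[0,0,0],1],
    [[0,0,0],[15,0,0],1],
  ],
)

```text
clock: 7.3
eef_pos: [471.8, 173.5, 110.5]
tool_rot: [0.139, 1.569, 0.151]
force: [-0.2, -0.6, -0.9]
width: 0.2
```

Run:
```python
from h import *
go(pt(-75,125,62))
d=shot('side'); c=d['img'][140:260,230:400,::-1]; cv2.imwrite('pics/s3.png',cv2.resize(c,None,fx=4,fy=4,interpolation=cv2.INTER_CUBIC))
```

```text
toolshift [48.5 -0.5 -0.2] F [-0.2 -0.6 -0.9] pos [471.8 173.5 110.5] w 0.2 t 7.3
```

View pics/s3.png

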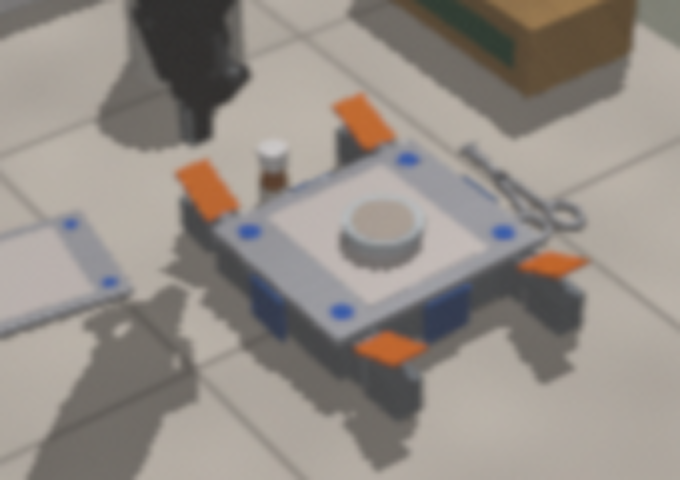

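The fingertip at (195,138) is above tab 1 at (207,188), and the vial at (273,165) is clear. Pressing down.

>>> jog_arm(
  series=[
    [[0,0,0],[15,0,0],1],
    [[0,0,0],[6,0,0],1],
    [[0,0,0],[4,0,0],1],
    [[0,0,0],[3,0,0],1],
    [[0,0,0],[3,0,0],1],
    [[0,0,0],[3,0,0],1],
    [[0,0,0],[3,0,0],1],
    [[0,0,0],[0,0,0],1],
  ],
)

```text
clock: 8.35
eef_pos: [471.7, 174.8, 73.9]
tool_rot: [0.776, 1.568, 0.789]
force: [0.4, 0.7, 2.9]
width: -0.1
```

>>> jog_arm(
  series=[
    [[0,0,0],[3,0,0],1],
    [[0,0,0],[3,0,0],1],
    [[0,0,0],[2,0,0],1],
    [[0,0,0],[2,0,0],1],
    [[0,0,0],[0,0,0],1],
  ],
)

```text
clock: 8.98
eef_pos: [471.9, 175.6, 64.0]
tool_rot: [0.848, 1.567, 0.862]
force: [-0.6, 3.2, 4.3]
width: 0.0
```

>>> jog_arm(
  series=[
    [[0,0,0],[2,0,0],1],
    [[0,0,0],[0,0,0],1],
  ],
)

```text
clock: 9.22
eef_pos: [472.0, 175.7, 62.2]
tool_rot: [0.846, 1.567, 0.859]
force: [-1.7, 4.7, 7.1]
width: 0.1
```

>>> jog_arm(
  series=[
    [[0,0,0],[1,0,0],1],
    [[0,0,0],[0,0,0],1],
  ],
)

```text
clock: 9.48
eef_pos: [472.0, 175.7, 61.7]
tool_rot: [0.809, 1.567, 0.822]
force: [-2.1, 3.7, 13.0]
width: 0.0
```

>>> jog_arm(
  series=[
    [[0,0,0],[1,0,0],1],
    [[0,0,0],[0,0,0],1],
  ],
)

```text
clock: 9.72
eef_pos: [472.0, 175.7, 61.4]
tool_rot: [0.78, 1.566, 0.793]
force: [-4.4, 3.6, 21.7]
width: 0.2
```

>>> jog_arm(
  series=[
    [[0,0,0],[1,0,0],1],
    [[0,0,0],[0,0,0],1],
  ],
)

```text
clock: 9.98
eef_pos: [472.1, 175.7, 61.1]
tool_rot: [0.745, 1.566, 0.758]
force: [-5.6, 2.6, 28.3]
width: 0.0
```

The tab is at its stop: z is about 61.5 and the force climbs to 28 N without further travel. Lifting off to check.

>>> jog_arm(
  series=[
    [[0,0,0],[-10,0,0],1],
    [[0,0,0],[-40,0,0],1],
    [[0,0,0],[-60,0,0],1],
    [[0,0,0],[-40,40,0],1],
    [[0,0,0],[0,60,0],1],
    [[0,0,0],[0,60,-20],1],
    [[0,0,0],[0,0,0],1],
    [[0,0,0],[0,0,0],1],
  ],
)

```text
clock: 10.98
eef_pos: [449.3, 331.8, 208.0]
tool_rot: [-1.804, 1.569, -1.791]
force: [-0.3, -1.0, -0.9]
width: -0.1
```

Run:
```python
from h import *
import pickle
a,b=pickle.load(open('d0.pkl','rb')); t=get_image('top'); s=get_image('side')
go(pt(0,0,0))
for n,(u,v) in {'FR':(331,157),'FL':(291,158),'NR':(332,209),'NL':(292,209),'dish':(314,182)}.items():
  print(n,(t['range_z']-a['range_z'])[v-2:v+3,u-2:u+3].mean().round(2))
for n,u,v in(('tab1 outer',266,209),('tab1 inner',278,209),('tab4',266,158),('tab3',356,157),('tab2',357,208)): print(n,px2w(a,u,v).round(1),px2w(t,u,v).round(1))
cv2.imwrite('pics/s4.png',cv2.resize(s['img'][140:260,230:400,::-1],None,fx=4,fy=4,interpolation=cv2.INTER_CUBIC))
```

```text
toolshift [ 208.6 -282.1   95.6] F [-0.3 -0.7  0.3] pos [450.2 330.6 208.1] w 0.3 t 11.07
FR 0.58
FL -0.71
NR -58.24
NL -59.78
dish 0.27
tab1 outer [470.1 177.2  54.7] [471.9 179.5  36.5]
tab1 inner [471.8 144.5  38.9] [471.9 144.6  38.2]
tab4 [619.1 180.6  51.2] [618.7 180.4  53. ]
tab3 [621.1 -79.7  57.9] [620.8 -79.7  59.2]
tab2 [473.9 -82.2  56.6] [474.1 -82.3  54.9]
```

View pics/s4.png

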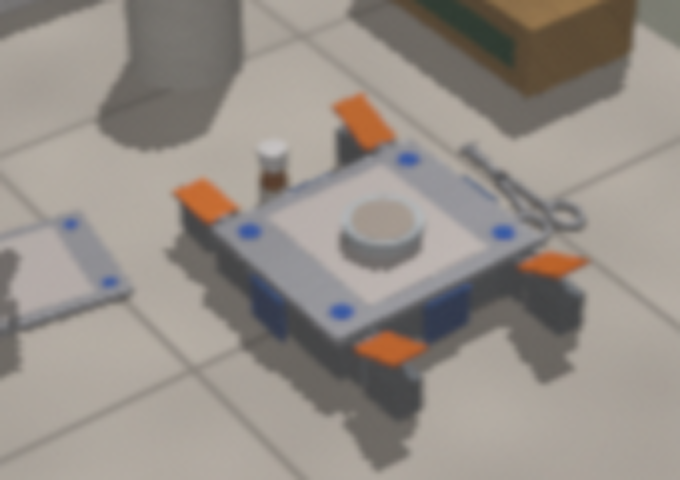

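Tab 1 now lies flat at about 37 mm, and the other three tabs stand at 53–59 mm at their outer ends. The plate and the things around it are unmoved, and the arm is clear. The -58 and -60 mean depth changes at the near corners fit one dropout pixel in each patch. Handing in.

```bash
python3 -c "
from h import *
finish_job()"
```

```text
the job is handed in; nothing more can be done
```

The rocking corner was corner 1 (near left). I pressed its shim tab flat, left the other three standing, backed the arm off and handed the job in.

**Finding the corner:** Corner 1 went down about 4 mm under a light press, and the far right corner opposite it rose about 5 mm. I then tried corner 2, which was firm: the force rose to 18 N with almost no travel. I did not press corners 3 and 4, because the first two results already settled it.

**Pressing the tab:** Tab 1 went down to its stop, with the force reaching 28 N and no further travel.

**Last checks:**
- **Tabs:** tab 1 lies level at about 37 mm. The other three are still up, at about 53–59 mm at their outer ends.
- **Plate:** the two far dots are within 1 mm of their starting depth, and the side picture shows the plate level.
- **Bystanders:** the dish depth is unchanged, and the vial and scissors look unmoved in the side picture. I did not measure the roll, beaker and jar at the end, but the arm did not go near them.

**Check that disagreed:** the near dots read 58 and 60 mm off in the top depth image. That is the size one missing pixel in each averaged patch would give, but I did not re-measure. I also did not press corner 1 again after setting the shim, so its firmness there is not directly tested.

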